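# Fit the filter cassette of the fume extractor

## Robot

A 6-joint arm with a two-finger parallel gripper is mounted at the origin on a cart in front of the work surface, level with it; the furniture and walls round the work are solid. World frame = base frame: x ahead of the robot, y to its left, z up, the work surface at z = 0. Lengths are in m, angles in rad, forces in N, time in s.
With the tool pointing down it reaches from about 0.225 to 0.725 m from the base axis. Payload 3.1 kg.
Tool frame: the origin (TCP) lies at the very end of the fingers, on their centre line; the grasp point (between the pads) lies pinch_z behind it (pinch_z is the distance from the TCP to the grasp point, in m); z points along the fingers, y is the direction in which the jaws open and shut (so a half turn about z gives the same grasp; the last joint's range is limited). The gripper opens to 85 mm and grips with 20 to 120 N. Pads are 22 mm wide; open, the fingers measure 114 mm over their backs; the gripper's body (76 mm by 85 mm) begins 54 mm behind the grasp point. The pads swing forward as they close: fully open they stand 13 mm farther back than shut.
Start: joints at [1.011, 0.048, 0.099, 1.622, 0, 1.443], TCP at [0.22, 0.477, 0.231] pointing down, gripper open.
Joint ranges: [-2.91, 2.91], [-0.99, 1.94], [-1.21, 1.42], [-2.12, 2.29], [-1.49, 1.47], [-3.14, 3.14]. Speed limits (rad/s): [2.79, 2.79, 3.14, 3.14, 3.14, 3.14].

## Interface

Orientations are given as [roll, pitch, yaw] about the fixed x, y, z axes, in that order (R = Rz(yaw) Ry(pitch) Rx(roll)).
In Python, from workcell import * gives the robot as it stands.
- The arm moves only by the tool step_arm, never from a script. Its argument "targets" is a list of rows, each a list of 2 entries, a list of its own where there are three numbers: the shift along the world's x, y, z in mm, then the turn about the world's z in rad. In form: [[[dx, dy, dz], roll], ...]. A call has 1 to 12 rows; each row shifts and turns the commanded pose from where the row before left it; what a row does not reach is not made up. A row lasts 1/12 s, in which the tool goes at most 41.7 mm and 7.16 degrees, less where a joint would pass 70% of its speed; a pose out of reach is approached as far as the arm can. A call is refused whole if a number of a shift passes 41.7 or a number of a turn 0.125, either way. A call with a gripper value outside its range is refused whole. "fingers" is the opening in per cent of the stroke, from 0 (shut) to 100 (fully open), set as the call begins (left out, the last holds). The fingers move at their own pace and stop on an object; "newtons" is the grip in N (left out, the last holds). Time passes only in rows, so rows that do not move let the fingers close. It gives the time, the measured TCP pose, the force and the opening at its end, in the units of the state.
- read_state(): the state, without advancing time (a new reading comes with each control period).
- snapshot(name): name is "scene" or "top" or "wrist"; returns the picture (384x512x3 uint8, blue, green, red); there is no depth.
- calibration(name): a dict with "mtx" (3x3 intrinsics, pixels), "world_from_camera" (4x4, takes a point from camera to world coordinates). Camera axes: x right, y down, z forward; pixel columns grow to the right and rows downward; lengths in m; the calibration is good to about 2 mm. The wrist camera is an equidistant fisheye: a pixel r from the principal point sees the ray r / f radians off the axis. A picture is of the moment at which its call begins: read the wrist's pose just before it. calibration takes no time and is no camera call; for the wrist camera it gives the pose at the moment of the call.
- close_job(): hands the job in, once; it reports no verdict.
The state is a dict: "clock": time; "joint_positions": joint angles; "qvel": joint speeds; "tau": joint torques, N m; "tcp_pos": TCP position; "tool_rot": TCP orientation; "contact_force": force on the tool from outside, world axes, zero at the start; "wrist_torque": the same for the moment, N m; "grip_width": finger opening in m.
Only numpy, scipy, OpenCV 4.12 (cv2) and the standard library are available. Lean on these libraries where they do the work, as an engineer would, in place of code of your own. Each camera call takes 0.05 s, during which the arm holds its last target.

## Task

Fit the filter cassette into the extractor's filter cradle: hold it with its far edge raised, hook its thin tongue well under the cradle's retaining lip, then swing the far edge down and press it home until the sprung catch snaps over it and the cassette lies flat. Work gently by feel, never forcing the cassette, and leave the tape, solder spool, flux tin and pen where they lie. Let go of it at the end.

Things in the scene. Friction and masses are not known exactly. Their poses are not given: they have to be found in the camera images.
- cassette: Loose grey plastic filter cassette with white pleats, 0.18 kg, flat on the bench, rib up. Origin: centre of the underside of its 110 mm length. Body 100 long (x -45 to 55) x 80 wide (y) x 10 mm thick; at the -x end a tongue 10 long (x -55 to -45), 70 wide, 5 mm thick, flush with the underside.
- rib (a point): Middle of the top of the grip rib across the cassette's top (cassette x = 15, y = 0, z = 44 mm). The rib is 14 mm thick in x (x 8 to 22), 44 mm long in y, 34 mm high above the body. Axes as the cassette.
- tongue (a point): Middle of the lower edge of the cassette's tongue end (cassette x = -55, y = 0, z = 0 mm); axes as the cassette.
- base: Slotted aluminium base plate, 220 x 124 x 6 mm, screwed to the bench. Origin at bench height under the pocket's middle; x runs from lip to catch, z up. The grey filter cradle is clamped on it up to 16 mm to either side of mid-slot along x: differs each time, not measured, felt only at the stop (y and yaw true). Seated, the cassette's x is along base x, underside at z = 11 mm.
- lip_mid (a point): Point fixed to the base where the lower edge of the cradle's stop wall would be at mid-slot (base x = -55, z = 11 mm, the floor's height); the real wall is up to 16 mm off in x. The retaining lip runs across the end, overhangs the floor by 8 mm towards +x, its underside 10 mm and top 14 mm above the floor. A tongue fully in can tip up to about 35 deg.
- far_mid (a point): Point fixed to the base where the foot of the cradle's far wall would be at mid-slot (base x = 57, z = 11 mm); it shifts with the cradle, always 112 mm from the stop. Wall 7 mm high. Cheeks: inner faces y = +-43.5, 8 mm high. The catch, 24 mm wide, overhangs the wall by 6 mm to -x; underside about 11.5, nose tip 13.5, slope (25 deg off vertical) top and tab 27 mm above the floor.
- catch (a joint): Sprung catch, slides along base +x, m: 0 at rest (nose over the pocket), up to 0.009 pushed back; spring 2 to 4 N. Pressing the cassette's far edge down on its sloping nose (5 to 15 N with friction) pushes it back 4 to 6 mm; then it snaps to 0 over the edge. More than 30 N between cassette and cradle does damage.
- interlock (a joint): Light spring plunger (6 mm thick, under 0.5 N) in the pocket floor, 93 mm from the stop, m: 0 when standing 4 mm proud of the floor, about 0.004 when the seated cassette presses it flush.
- tape: Bystander: black roll of tape lying flat, 62 x 60 x 19 mm, origin under its centre.
- spool: Bystander: reel of solder standing on its flange, 55 mm across, 47 mm high, origin under its centre.
- flux_tin: Bystander: round flat tin with green lid, 50 mm across, 18 mm high, origin under its centre.
- pen: Bystander: red and white marker pen lying on the bench, 135 x 17 x 16 mm, origin under its centre, long in its y.
Not all that is in view belongs to the job. What is shaped like the cassette but brown is not meant.

How it is judged:
On the way:
1. The tongue is down in the pocket at the lip while the far edge is still raised (z of tongue in the frame of base below 0.0175 m and x of tongue in the frame of base between -0.074 and -0.032 m and angle between cassette's own z axis and vertical between 0.08 and 0.7 rad), for 0.1 s.
At the end, for the whole second after the job is handed in: Cassette flat in the pocket (within 0.03 rad of level, underside within 2.5 mm of the floor, along the base within 0.1 rad and 22 mm), tongue low under the lip, interlock pressed 2.5 mm or more, catch within 1.5 mm of rest; released and at rest (value of joint interlock above 0.0025 m and value of joint catch below 0.0015 m and angle between cassette's own z axis and vertical below 0.03 rad and z of cassette in the frame of base between 0.0095 and 0.0135 m and z of tongue in the frame of base below 0.0135 m and horizontal distance between cassette and base below 0.022 m and angle between the x axis of cassette and the x axis of base, either way round below 0.1 rad and linear speed of cassette below 0.01 m/s); the robot touches nothing.
It fails at once if The cassette is forced against the cradle with more than 30 N (contact force between cassette and base above 30 N).
It fails at once if A bystander is moved more than 20 mm (distance of any of tape, spool, flux_tin, pen from where it was at the start of the episode above 0.02 m).
It also fails if it takes over 56 s, if anything falls off the work surface, if the arm or the gripper's body presses on something with over 40 N, if the wrist force passes 120 N, or if a joint passes its speed limit or range.

## Working session

There is one attempt and no reset: what is moved stays moved. The work goes in short steps, Python scripts to look and compute and a tool call to move; the robot and the scene stay as the last step left them, time stands still between calls to the robot, and variables do not carry over. Pictures are saved under pics/ and viewed, and the job is handed in when it is done.

Besides the shell and the picture viewer there is one more tool, called as a command line: name --argument value ..., lists and objects as JSON in quotes. step_arm: Moves the arm, as the interface text tells. Its arguments: {"type":"object","properties":{"targets":{"type":"array","items":{"type":"array"}},"fingers":{"type":"number"},"newtons":{"type":"number"}},"required":["targets"]}

```bash
mkdir -p pics; ls; python3 - <<'E'
from workcell import *
import cv2
s=read_state();print(s)
for n in("scene","top","wrist"):
    cv2.imwrite(f"pics/{n}0.png",snapshot(n)); c=calibration(n);print(n,c)
E
```

```text
pics
{'clock': 0.0, 'joint_positions': array([1.01116928e+00, 4.87332527e-02, 9.75644070e-02, 1.62202936e+00,
       1.82212843e-05, 1.44295932e+00]), 'qvel': array([-2.06577465e-04, -3.91236113e-04,  9.22917988e-04,  1.85025747e-03,
        4.03254924e-04,  3.92337706e-05]), 'tau': array([ 5.78554454e-05, -3.38781631e+01,  3.20015359e+01,  2.03065836e-02,
        3.27013424e-05, -3.18167679e-06]), 'tcp_pos': array([0.21939547, 0.4762617 , 0.23010954]), 'tool_rot': array([-3.13921270e+00, -3.24285783e-04,  2.70980220e+00]), 'contact_force': array([-0.21305798, -0.07539337,  0.24492402]), 'wrist_torque': array([ 0.00435043,  0.00245739, -0.00220806]), 'grip_width': 0.08539998004470509}
scene {'mtx': array([[422.18981109,   0.        , 252.06831401],
       [  0.        , 422.18981109, 186.33006074],
       [  0.        ,   0.        ,   1.        ]]), 'world_from_camera': array([[ 0.47209057, -0.62132121,  0.62537224, -0.17181415],
       [-0.88154155, -0.33584476,  0.33180235, -0.47106019],
       [ 0.00387215, -0.70793238, -0.70626961,  0.87101535],
       [ 0.        ,  0.        ,
[... 295 characters left out ...]
9e-01],
       [-9.99815276e-01, -1.92139424e-02,  4.88994644e-04,
        -8.72640004e-02],
       [ 3.24729918e-03, -1.93942849e-01, -9.81007455e-01,
         1.42088490e+00],
       [ 0.00000000e+00,  0.00000000e+00,  0.00000000e+00,
         1.00000000e+00]])}
wrist {'mtx': array([[297.31863964,   0.        , 254.37071096],
       [  0.        , 297.31863964, 193.01066247],
       [  0.        ,   0.        ,   1.        ]]), 'world_from_camera': array([[ 0.41893284,  0.86114038,  0.28798005,  0.14544492],
       [ 0.90801663, -0.39694403, -0.13394489,  0.5105886 ],
       [-0.00103339,  0.31760459, -0.94822268,  0.37361896],
       [ 0.        ,  0.        ,  0.        ,  1.        ]])}
```

View pics/scene0.png

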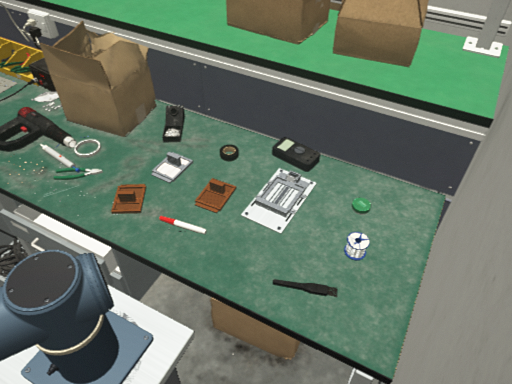

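View pics/top0.png

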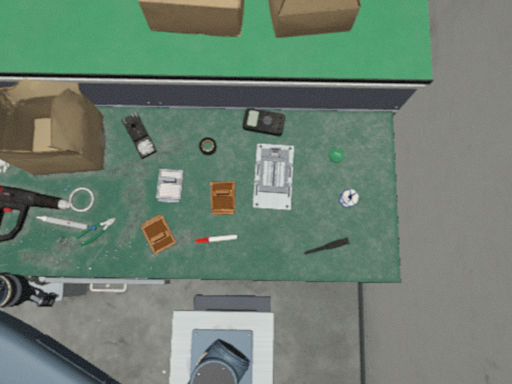

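View pics/wrist0.png

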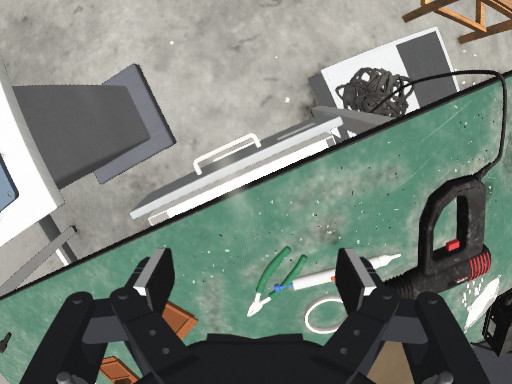

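```bash
python3 - <<'E'
import cv2
a=cv2.imread("pics/top0.png");b=cv2.imread("pics/scene0.png")
cv2.imwrite("pics/topc.png",cv2.resize(a[130:250,140:310],None,fx=4.7,fy=4.7,interpolation=cv2.INTER_CUBIC))
cv2.imwrite("pics/sc1.png",cv2.resize(b[140:240,140:330],None,fx=4.2,fy=4.2,interpolation=cv2.INTER_CUBIC))
E
```

```text
(no output)
```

View pics/topc.png

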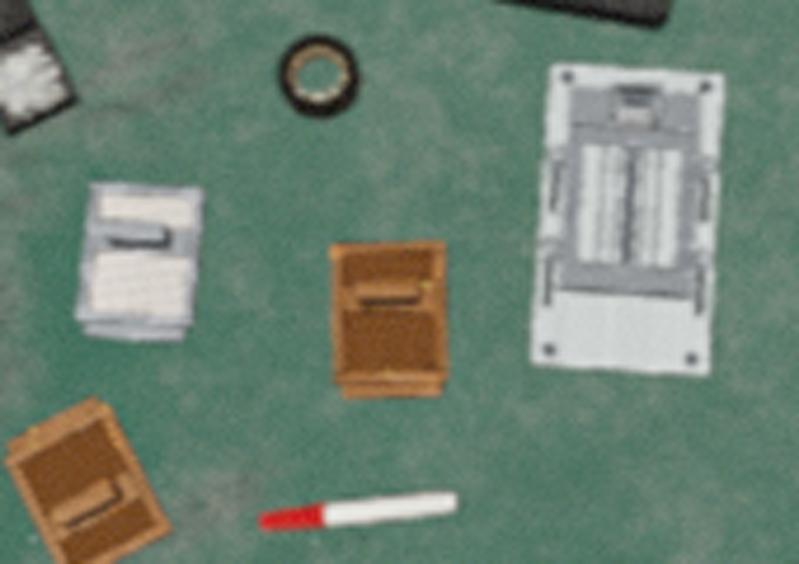

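View pics/sc1.png

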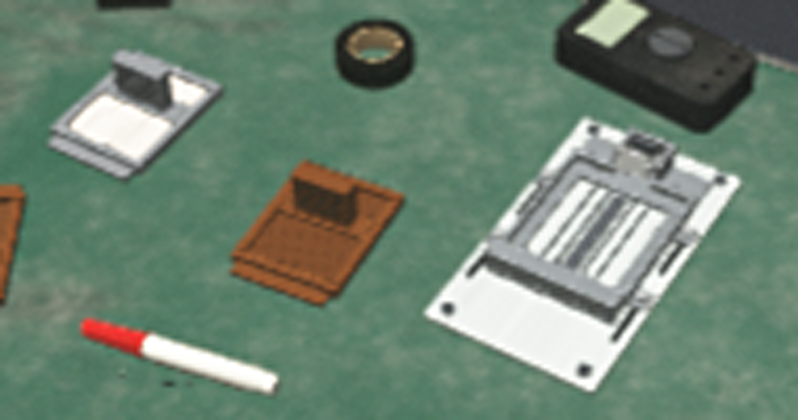

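```bash
cat > h.py <<'E'
from workcell import *
import numpy as np,cv2
def unp(c,u,v,z):
    K=c["mtx"];T=c["world_from_camera"]
    d=T[:3,:3]@np.linalg.solve(K,[u,v,1]);o=T[:3,3]
    return o+d*(z-o[2])/d[2]
def proj(c,p):
    T=np.linalg.inv(c["world_from_camera"]);q=T[:3,:3]@p+T[:3,3];q=c["mtx"]@q;return q[:2]/q[2]
E
python3 - <<'E'
from h import *
c=calibration("top")
f=lambda u,v,z:unp(c,140+u/4.7-.4,130+v/4.7-.4,z)
g=calibration("scene")
fs=lambda u,v,z:unp(g,140+u/4.2-.4,140+v/4.2-.4,z)
print("cass top");
for q in[(92,185),(203,188),(190,328),(77,320)]:print(f(*q,.01).round(4))
for q in[(85,333),(183,341)]:print("tongue",f(*q,.005).round(4))
print("rib",[f(*q,.044).round(4) for q in [(107,225),(168,225),(170,240),(110,244)]])
print("base")
for q in[(553,65),(724,74),(710,374),(531,366)]:print(f(*q,.006).round(4))
print("scene cass",[fs(*q,.01).round(4) for q in [(222,90),(50,137)]],"tongue",fs(124,178,.005))
print("scene base",[fs(*q,.006).round(4) for q in [(587,118),(740,182),(590,390),(426,313)]])
print("lip edges (z .025) top", [f(*q,.025).round(4) for q in[(558,289),(700,297),(562,263),(695,270)]])
E
```

```text
cass top
[0.6081 0.2262 0.01  ]
[0.6074 0.1469 0.01  ]
[0.506 0.151 0.01 ]
[0.5102 0.2308 0.01  ]
tongue [0.5018 0.2257 0.005 ]
tongue [0.4975 0.1563 0.005 ]
rib [array([0.5715, 0.2065, 0.044 ]), array([0.5723, 0.1642, 0.044 ]), array([0.5617, 0.1623, 0.044 ]), array([0.5581, 0.2036, 0.044 ])]
base
[ 0.705  -0.1012  0.006 ]
[ 0.7007 -0.225   0.006 ]
[ 0.481  -0.2153  0.006 ]
[ 0.4843 -0.0894  0.006 ]
scene cass [array([0.6005, 0.1463, 0.01  ]), array([0.5005, 0.2255, 0.01  ])] tongue [0.49529799 0.15821442 0.005     ]
scene base [array([ 0.7042, -0.0998,  0.006 ]), array([ 0.6952, -0.2221,  0.006 ]), array([ 0.4784, -0.2098,  0.006 ]), array([ 0.4854, -0.0888,  0.006 ])]
lip edges (z .025) top [array([ 0.5361, -0.1072,  0.025 ]), array([ 0.5324, -0.2065,  0.025 ]), array([ 0.5547, -0.1097,  0.025 ]), array([ 0.5515, -0.2029,  0.025 ])]
```

step_arm --targets '[[[30, -25, 0], 0.043], [[30, -25, 0], 0.043], [[30, -25, 0], 0.043], [[30, -25, 0], 0.043], [[30, -25, 0], 0.043], [[30, -25, 0], 0.043], [[30, -25, 0], 0.043], [[30, -25, 0], 0.043], [[30, -25, 0], 0.043], [[30, -25, 0], 0], [[20, -20, 0], 0], [[0, 0, 0], 0]]'

```text
clock: 1.15
tcp_pos: [0.5431, 0.2023, 0.2297]
tool_rot: [-3.139, 0.0, 3.09]
contact_force: [-0.3, 0.1, -1.1]
grip_width: 0.0857
```

```bash
python3 - <<'E'
from h import *
import workcell
print([x for x in dir(workcell) if not x.startswith('_')])
try: print(pinch_z)
except Exception as e: print(e)
s=read_state();print(s['clock'],s['tcp_pos'],s['tool_rot'],s['contact_force'])
c=calibration("wrist");np.save("w1.npy",c["world_from_camera"])
cv2.imwrite("pics/w1.png",snapshot("wrist"))
E
```

```text
['MotionError', 'calibration', 'close_job', 'pinch_z', 'read_state', 'snapshot']
0.0187
1.15 [0.54314787 0.20232867 0.22966007] [-3.13895256e+00  2.89081357e-04  3.09049843e+00] [-0.27104051  0.10590205 -1.13225855]
```

View pics/w1.png

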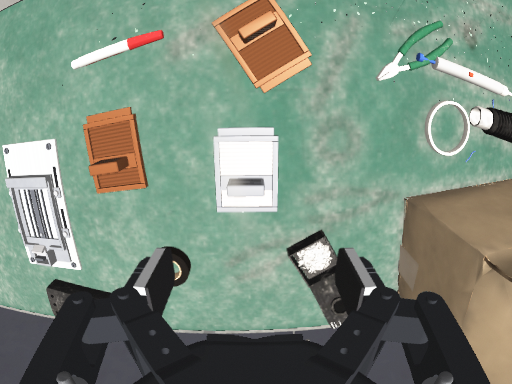

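```bash
cat >> h.py <<'E'
def unw(K,T,u,v,z):
    x=(u-K[0,2])/K[0,0];y=(v-K[1,2])/K[1,1];r=np.hypot(x,y)
    d=np.array([np.sin(r)*x/r,np.sin(r)*y/r,np.cos(r)]);d=T[:3,:3]@d;o=T[:3,3]
    return o+d*(z-o[2])/d[2]
def crop(n,o,u0,v0,u1,v1,k):
    a=cv2.imread(n);cv2.imwrite(o,cv2.resize(a[v0:v1,u0:u1],None,fx=k,fy=k,interpolation=cv2.INTER_CUBIC))
E
python3 - <<'E'
from h import *
crop("pics/w1.png","pics/w1a.png",200,115,300,225,5)
crop("pics/w1.png","pics/w1b.png",0,130,100,280,4)
E
```

```text
(no output)
```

View pics/w1a.png

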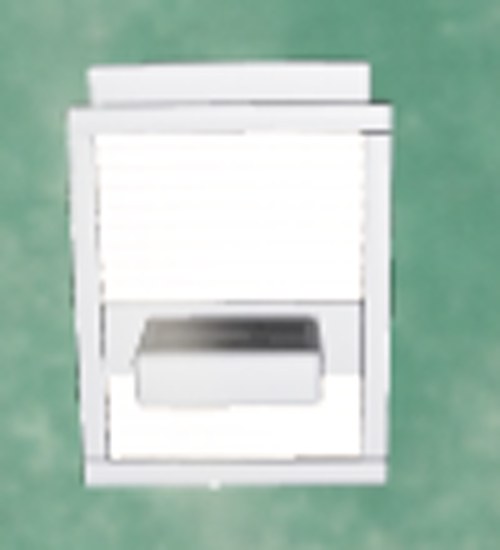

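View pics/w1b.png

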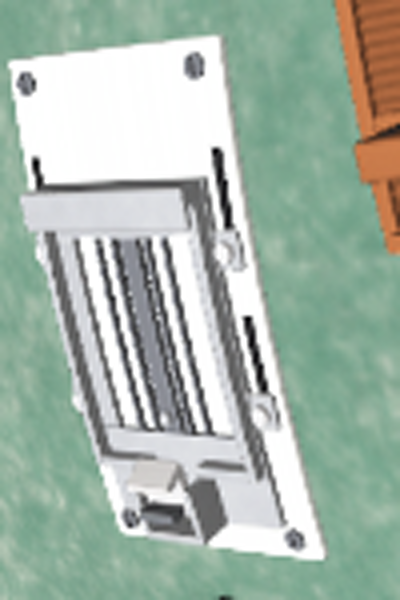

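```bash
python3 - <<'E'
from h import *
K=calibration("wrist")["mtx"];T=np.load("w1.npy")
a=lambda u,v,z:unw(K,T,200+u/5-.4,115+v/5-.4,z).round(4)
b=lambda u,v,z:unw(K,T,u/4-.4,130+v/4-.4,z).round(4)
print("tongue",a(88,66,.005),a(370,63,.005))
print("body near",a(68,107,.01),a(392,104,.01),"far",a(85,485,.01),a(386,484,.01))
print("rib top",[a(*q,.044) for q in[(138,352),(322,352),(135,403),(322,403)]])
print("base",[b(*q,.006) for q in[(10,62),(220,37),(325,558),(100,535)]])
print("lip front top edge",b(28,231,.025),b(188,228,.025),"rear top",b(22,194,.025),b(180,190,.025))
E
```

```text
tongue [0.4973 0.1579 0.005 ] [0.5005 0.2277 0.005 ]
body near [0.5067 0.1528 0.01  ] [0.5103 0.2324 0.01  ] far [0.6066 0.1484 0.01  ] [0.6103 0.2279 0.01  ]
rib top [array([0.5604, 0.1693, 0.044 ]), array([0.5626, 0.2119, 0.044 ]), array([0.5729, 0.1676, 0.044 ]), array([0.5751, 0.2114, 0.044 ])]
base [array([ 0.4803, -0.2111,  0.006 ]), array([ 0.4865, -0.087 ,  0.006 ]), array([ 0.7046, -0.0989,  0.006 ]), array([ 0.7021, -0.2398,  0.006 ])]
lip front top edge [ 0.5481 -0.2006  0.025 ] [ 0.5527 -0.1054  0.025 ] rear top [ 0.5326 -0.1988  0.025 ] [ 0.5381 -0.1052  0.025 ]
```

step_arm --targets '[[[12.5, -6, -20], 0.007], [[13, -6, -35], 0], [[0, 0, -35], 0], [[0, 0, -35], 0], [[0, 0, -35], 0], [[0, 0, -25], 0], [[0, 0, -15], 0], [[0, 0, -10], 0], [[0, 0, -3], 0], [[0, 0, 0], 0], [[0, 0, 0], 0]]' --fingers 75

```text
clock: 2.12
tcp_pos: [0.566, 0.1955, 0.0198]
tool_rot: [3.141, 0.002, 3.104]
contact_force: [-0.1, -0.0, 1.3]
grip_width: 0.0642
```

```bash
python3 - <<'E'
from h import *
s=read_state();print(s['clock'],s['tcp_pos'],s['tool_rot'],s['contact_force'],s['grip_width'])
cv2.imwrite("pics/w2.png",snapshot("wrist"))
E
```

```text
2.1167 [0.56603025 0.1954727  0.01982145] [3.14088450e+00 2.19090840e-03 3.10439377e+00] [-0.11454803 -0.0273575   1.3221886 ] 0.06419587932209407
```

View pics/w2.png

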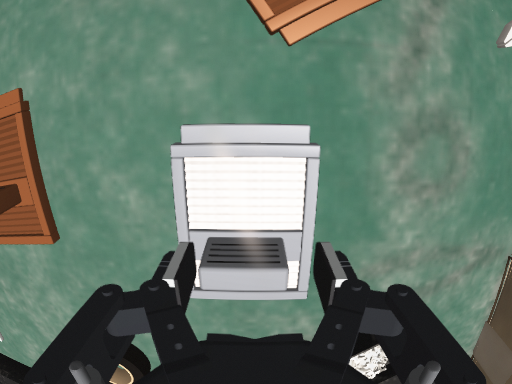

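step_arm --targets '[[[2.5, -5.5, -2], -0.007], [[0, 0, 0], 0], [[0, 0, 0], 0]]'

```text
clock: 2.42
tcp_pos: [0.5686, 0.189, 0.0172]
tool_rot: [3.141, 0.002, 3.096]
contact_force: [-0.1, 0.1, -0.0]
grip_width: 0.0643
```

step_arm --targets '[[[0, 0, 0], 0], [[0, 0, 0], 0], [[0, 0, 0], 0], [[0, 0, 0], 0], [[0, 0, 0], 0], [[0, 0, 0], 0], [[0, 0, 0], 0], [[0, 0, 0], 0]]' --fingers 35 --newtons 20

```text
clock: 3.08
tcp_pos: [0.5681, 0.1894, 0.0167]
tool_rot: [3.141, 0.001, 3.097]
contact_force: [0.4, 0.0, 2.2]
grip_width: 0.0437
```

Gripped at 43.7 mm. Lift gently and see whether the tongue drops.

step_arm --targets '[[[0, 0, 5], 0], [[0, 0, 5], 0], [[0, 0, 5], 0], [[0, 0, 5], 0], [[0, 0, 5], 0], [[0, 0, 5], 0], [[0, 0, 10], 0], [[0, 0, 0], 0], [[0, 0, 0], 0]]'

```text
clock: 3.83
tcp_pos: [0.5688, 0.1895, 0.0577]
tool_rot: [3.141, 0.003, 3.097]
contact_force: [0.3, 0.8, -0.8]
grip_width: 0.0431
```

```bash
python3 - <<'E'
from h import *
s=read_state();print(s['clock'],s['tcp_pos'],s['tool_rot'],s['contact_force'],s['wrist_torque'],s['grip_width'])
cv2.imwrite("pics/w3.png",snapshot("wrist"))
a=snapshot("scene");cv2.imwrite("pics/s3.png",a);crop("pics/s3.png","pics/s3c.png",130,100,290,220,5)
E
```

```text
3.8333 [0.56875045 0.18951184 0.05770804] [3.14094965e+00 2.50659468e-03 3.09680251e+00] [ 0.28649456  0.81992615 -0.78972439] [-0.04041631  0.01484825  0.00215947] 0.0431422176591491
```

View pics/w3.png

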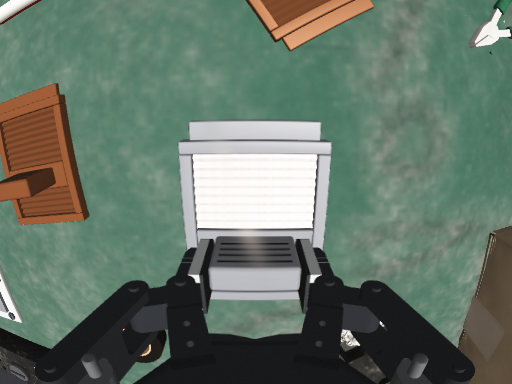

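View pics/s3c.png

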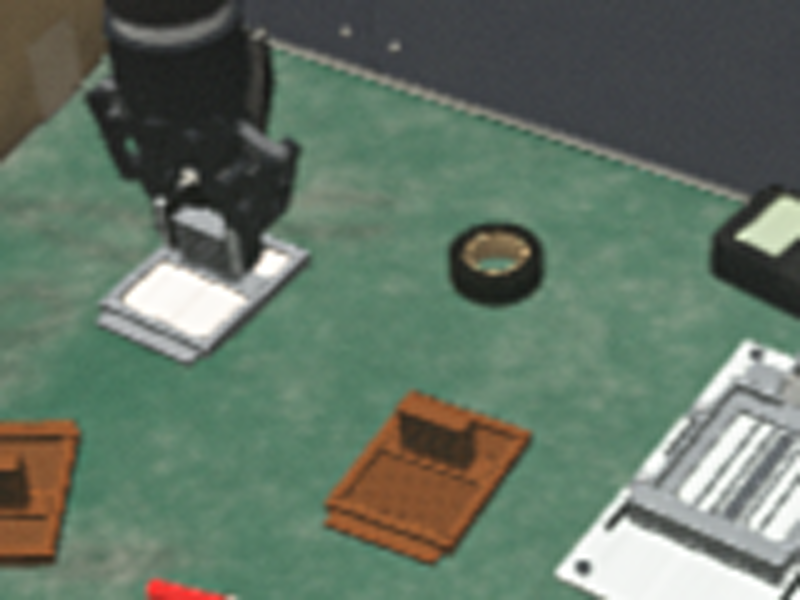

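```bash
python3 - <<'E'
from h import *
crop("pics/w1.png","pics/w1d.png",70,95,160,205,5)
E
```

```text
(no output)
```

View pics/w1d.png

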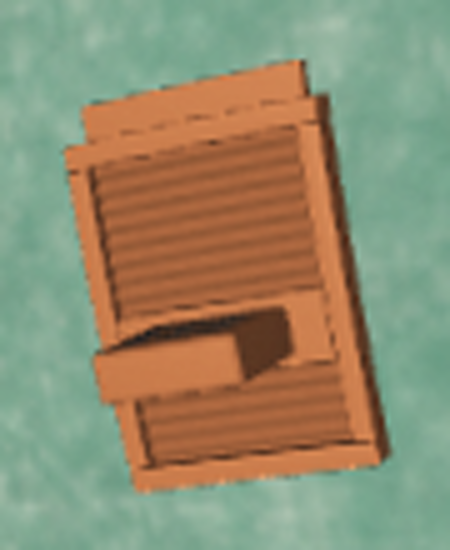

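```bash
python3 - <<'E'
from h import *
K=calibration("wrist")["mtx"];T=np.load("w1.npy")
a=lambda u,v,z:unw(K,T,70+u/5-.4,95+v/5-.4,z).round(4)
print("body far",a(140,492,.01),a(375,467,.01),"near",a(66,150,.01),a(320,97,.01))
print("tongue",a(82,107,.005),a(300,62,.005))
for z in(.044,): print("rib",[a(*q,z) for q in[(95,353),(236,333),(102,401),(242,384)]])
E
```

```text
body far [ 0.5718 -0.0232  0.01  ] [0.5686 0.0528 0.01  ] near [ 0.473 -0.029  0.01 ] [0.4691 0.0512 0.01  ]
tongue [ 0.4621 -0.025   0.005 ] [0.4594 0.0443 0.005 ]
rib [array([ 0.524 , -0.0074,  0.044 ]), array([0.5225, 0.0352, 0.044 ]), array([ 0.5367, -0.008 ,  0.044 ]), array([0.5354, 0.0346, 0.044 ])]
```

step_arm --targets '[[[0, 0, 20], 0], [[-6, -13, 20], 0], [[-12, -26, 0], 0], [[-12, -27, 0], 0], [[-12, -27, 0], 0], [[-12, -27, 0], 0], [[-12, -27, 0], 0], [[-9, -19, 0], 0], [[-5, -10, 0], 0], [[0, 0, 0], 0], [[0, 0, -15], 0], [[0, 0, 0], 0]]'

```text
clock: 4.93
tcp_pos: [0.4866, 0.0141, 0.0792]
tool_rot: [3.14, -0.003, 3.097]
contact_force: [-1.5, 0.4, -1.2]
grip_width: 0.0436
```

step_arm --targets '[[[0, 0, 0], 0]]'

```text
clock: 5.02
tcp_pos: [0.487, 0.0143, 0.0803]
tool_rot: [3.141, -0.003, 3.098]
contact_force: [0.2, -0.1, -1.5]
grip_width: 0.0438
```

step_arm --targets '[[[1, 0, -8], 0], [[0, 0, -7], 0], [[0, 0, 0], 0], [[0, 0, -2], 0], [[0, 0, -2], 0], [[0, 0, 0], 0]]'

```text
clock: 5.52
tcp_pos: [0.4886, 0.0134, 0.062]
tool_rot: [3.142, -0.0, 3.097]
contact_force: [-0.9, 1.0, -1.6]
grip_width: 0.0438
```

step_arm --targets '[[[0, 0, -2], 0], [[0, 0, -2], 0], [[0, 0, 0], 0]]'

```text
clock: 5.77
tcp_pos: [0.4887, 0.0132, 0.0597]
tool_rot: [-3.141, 0.0, 3.097]
contact_force: [-1.9, -0.5, 3.3]
grip_width: 0.0435
```

Contact, about 5 N. Continue down.

step_arm --targets '[[[0, 0, -2], 0], [[0, 0, -2], 0], [[0, 0, 0], 0]]'

```text
clock: 6.02
tcp_pos: [0.488, 0.0132, 0.0564]
tool_rot: [-3.141, -0.001, 3.097]
contact_force: [-7.1, 0.4, 9.6]
grip_width: 0.0437
```

step_arm --targets '[[[0, 0, -2], 0], [[0, 0, -2], 0], [[0, 0, 0], 0]]'

```text
clock: 6.27
tcp_pos: [0.4876, 0.0132, 0.0523]
tool_rot: [-3.141, -0.002, 3.097]
contact_force: [-8.2, 0.0, 10.3]
grip_width: 0.0438
```

```bash
python3 - <<'E'
from h import *
s=read_state();print(s['clock'],s['tcp_pos'],s['tool_rot'],s['contact_force'],s['wrist_torque'],s['grip_width'])
cv2.imwrite("pics/w4.png",snapshot("wrist"))
a=snapshot("scene");cv2.imwrite("pics/s4.png",a);crop("pics/s4.png","pics/s4c.png",130,110,290,230,5)
E
```

```text
6.2667 [0.48757451 0.01316728 0.05225406] [-3.14109694e+00 -1.70257398e-03  3.09682604e+00] [-8.17532914  0.0338668  10.28216022] [0.04105023 1.33237869 0.0718792 ] 0.043775905231100004
```

View pics/s4c.png

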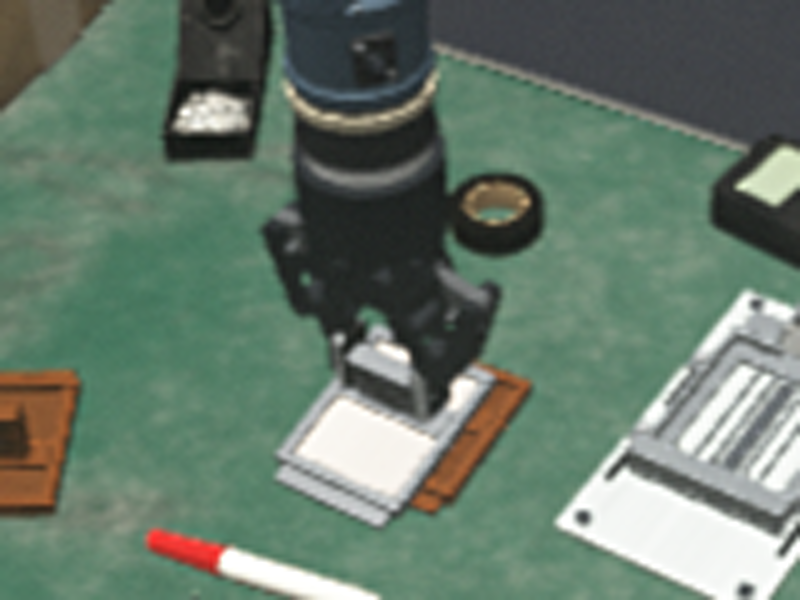

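View pics/w4.png

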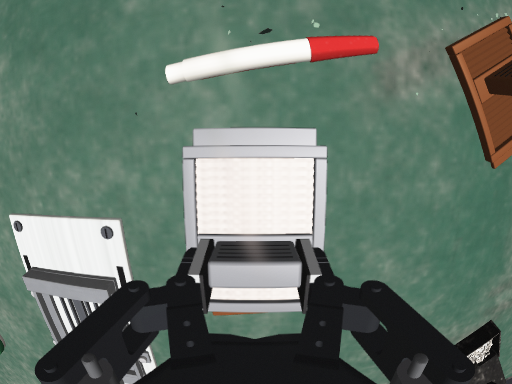

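```bash
cat >> h.py <<'E'
from scipy.optimize import least_squares
from scipy.spatial.transform import Rotation as Ro
def prw(K,T,P):
    q=(np.linalg.inv(T)@np.c_[P,np.ones(len(P))].T)[:3].T
    r=np.arctan2(np.hypot(q[:,0],q[:,1]),q[:,2]);s=r/np.hypot(q[:,0],q[:,1])
    return np.c_[q[:,0]*s*K[0,0]+K[0,2],q[:,1]*s*K[1,1]+K[1,2]]
def fitc(K,T,P,uv,x0):  # params x,y,z,tilt,yaw ; far-up tilt positive
    P=np.array(P)/1000;uv=np.array(uv,float)
    def W(p): return Ro.from_euler('ZY',[p[4],-p[3]]).apply(P)+p[:3]
    f=lambda p:(prw(K,T,W(p))-uv).ravel()
    s=least_squares(f,x0);return s.x,f(s.x).reshape(-1,2).round(1)
CP=[[-55,35,5],[-55,-35,5],[-45,40,10],[-45,-40,10]]
E
python3 - <<'E'
from h import *
crop("pics/w4.png","pics/w4c.png",170,115,340,325,3.7)
crop("pics/w3.png","pics/w3c.png",170,110,340,310,3.7)
E
```

```text
(no output)
```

View pics/w4c.png

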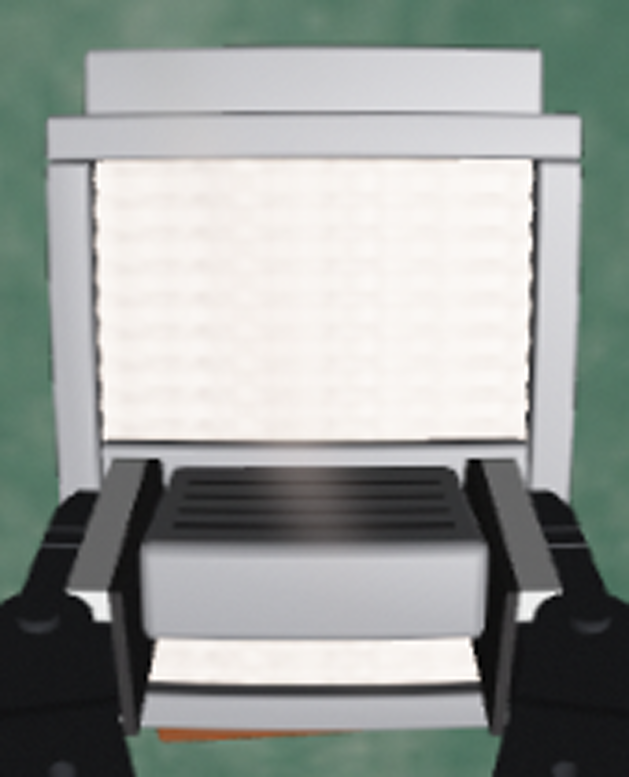

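View pics/w3c.png

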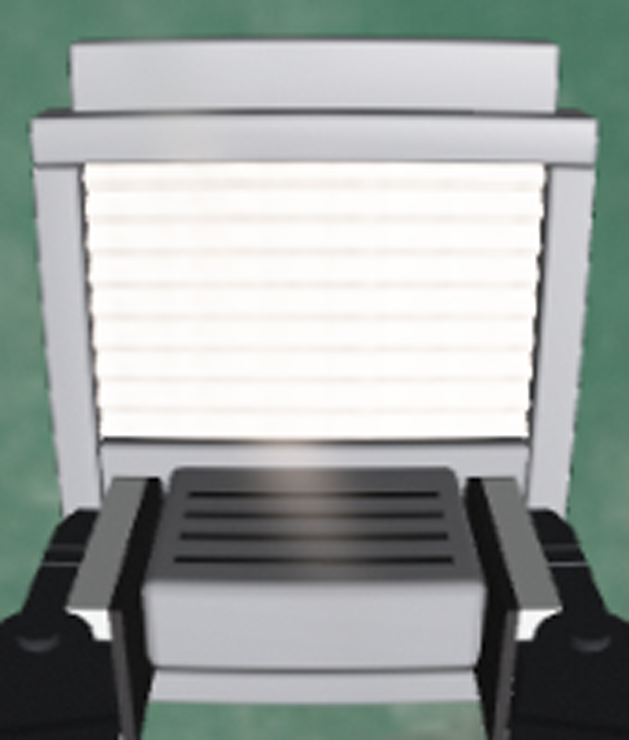

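```bash
cat >> h.py <<'E'
CQ=CP+[[8,22,44],[8,-22,44],[22,22,44],[22,-22,44]]
E
python3 - <<'E'
from h import *
c=calibration("wrist");K=c["mtx"];T=c["world_from_camera"];np.save("w4.npy",T)
s=read_state();print(s['tcp_pos'])
z=[[540,49],[86,52],[582,117],[48,118],[487,542],[143,542],[482,636],[148,636]]
uv=[(170+u/3.7-.4,115+v/3.7-.4) for u,v in z]
x,r=fitc(K,T,CQ,uv,[.475,.013,.04,.1,-.044]);print(x.round(4),r.tolist())
z=[[557,41],[70,44],[596,117],[32,119],[485,580],[145,582],[476,668],[153,668]]
uv=[(170+u/3.7-.4,110+v/3.7-.4) for u,v in z]
T3=T.copy();T3[:3,3]+=np.array([.56875,.1895,.0577])-s['tcp_pos']
x,r=fitc(K,T3,CQ,uv,[.55,.189,.04,.0,-.044]);print(x.round(4),r.tolist())
E
```

```text
[0.48757178 0.01318192 0.05227485]
[ 0.4783  0.0136  0.0311  0.1416 -0.0426] [[0.3, 0.3], [0.1, -0.2], [-0.6, -0.2], [0.1, -0.2], [0.0, -0.3], [-0.0, -0.0], [-0.1, 0.2], [0.3, 0.4]]
[ 0.5542  0.1901  0.0387 -0.0351 -0.0422] [[0.4, 0.6], [-0.5, 0.1], [0.4, 0.4], [-0.6, 0.3], [0.5, 0.1], [-0.5, -0.1], [0.7, -0.9], [-0.4, -0.6]]
```

step_arm --targets '[[[0, 0, -2], 0], [[0, 0, -2], 0], [[0, 0, 0], 0]]'

```text
clock: 6.62
tcp_pos: [0.4877, 0.0133, 0.048]
tool_rot: [-3.141, -0.002, 3.097]
contact_force: [-7.3, -1.0, 8.6]
grip_width: 0.044
```

step_arm --targets '[[[0, 0, -2], 0], [[0, 0, -2], 0], [[0, 0, 0], 0]]'

```text
clock: 6.87
tcp_pos: [0.4878, 0.0134, 0.0437]
tool_rot: [3.142, -0.001, 3.097]
contact_force: [-6.3, 0.8, 8.0]
grip_width: 0.0441
```

```bash
python3 - <<'E'
from h import *
s=read_state();print(s['clock'],s['tcp_pos'],s['contact_force'],s['grip_width'])
np.save("w5.npy",calibration("wrist")["world_from_camera"])
cv2.imwrite("pics/w5.png",snapshot("wrist"));crop("pics/w5.png","pics/w5c.png",170,115,340,325,3.7)
E
```

```text
6.8667 [0.48775123 0.01339133 0.04367462] [-6.26235841  0.76047931  7.98101136] 0.04408573571640038
```

View pics/w5c.png

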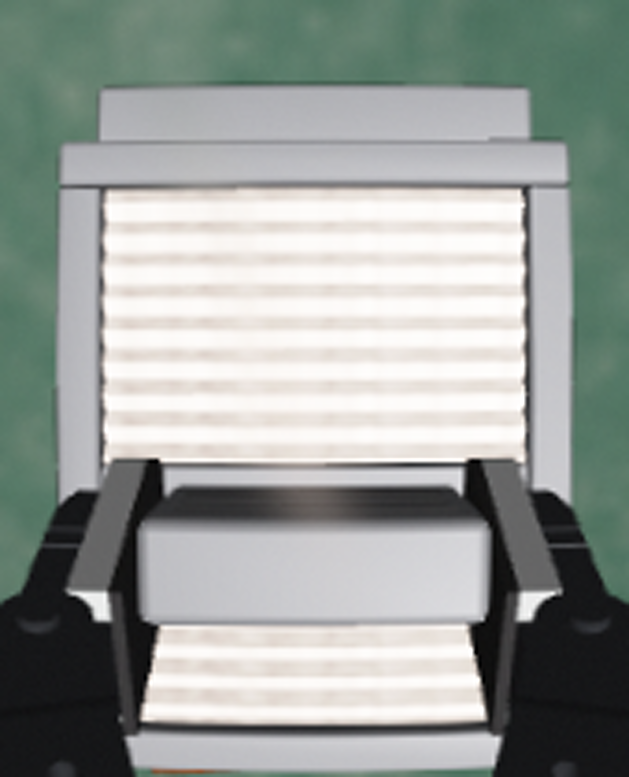

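```bash
python3 - <<'E'
from h import *
K=calibration("wrist")["mtx"];T=np.load("w5.npy")
z=[[528,87],[100,89],[567,142],[61,143],[490,519],[138,521],[488,622],[141,621]]
uv=[(170+u/3.7-.4,115+v/3.7-.4) for u,v in z]
x,r=fitc(K,T,CQ,uv,[.475,.013,.04,.1,-.044]);print(x.round(4),r.tolist())
R=Ro.from_euler('ZY',[x[4],-x[3]]);tip=R.apply([-.055,0,0])+x[:3];print("tongue",tip,"far",R.apply([.055,0,0])+x[:3])
np.save("rel.npy",tip-[0.48775123,0.01339133,0.04367462]);print(tip-[0.48775123,0.01339133,0.04367462])
E
```

```text
[ 0.4839  0.0135  0.0241  0.353  -0.0437] [[-0.2, -0.0], [-0.0, -0.4], [-0.4, 0.1], [0.2, 0.0], [-0.1, -0.5], [0.3, -0.9], [-0.1, 0.6], [0.2, 1.0]]
tongue [0.43229682 0.01575488 0.00506512] far [0.53541488 0.01124196 0.04309536]
[-0.05545441  0.00236355 -0.0386095 ]
```

step_arm --targets '[[[0, 0, 5], 0], [[0, 0, 10], 0], [[0, 0, 20], 0], [[0, 0, 25], 0], [[0, -15, 15], 0], [[0, -20, 0], 0], [[0, -15, 0], 0], [[0, 0, 0], 0], [[0, 0, 0], 0], [[0, 0, 0], 0]]'

```text
clock: 7.75
tcp_pos: [0.4888, -0.0364, 0.1175]
tool_rot: [3.141, 0.0, 3.097]
contact_force: [0.4, 0.0, -1.0]
grip_width: 0.0433
```

```bash
python3 - <<'E'
from h import *
s=read_state();print(s['clock'],s['tcp_pos'],s['tool_rot'],s['contact_force'],s['grip_width'])
np.save("w6.npy",calibration("wrist")["world_from_camera"])
cv2.imwrite("pics/w6.png",snapshot("wrist"));crop("pics/w6.png","pics/w6c.png",170,115,340,325,3.7)
E
```

```text
7.75 [ 0.48879461 -0.0363754   0.11748326] [3.14102614e+00 1.59936312e-04 3.09667646e+00] [ 0.43949836  0.04238345 -1.04788164] 0.043261430078982664
```

View pics/w6.png

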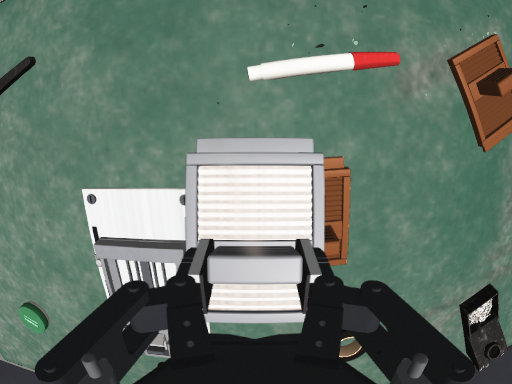

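View pics/w6c.png

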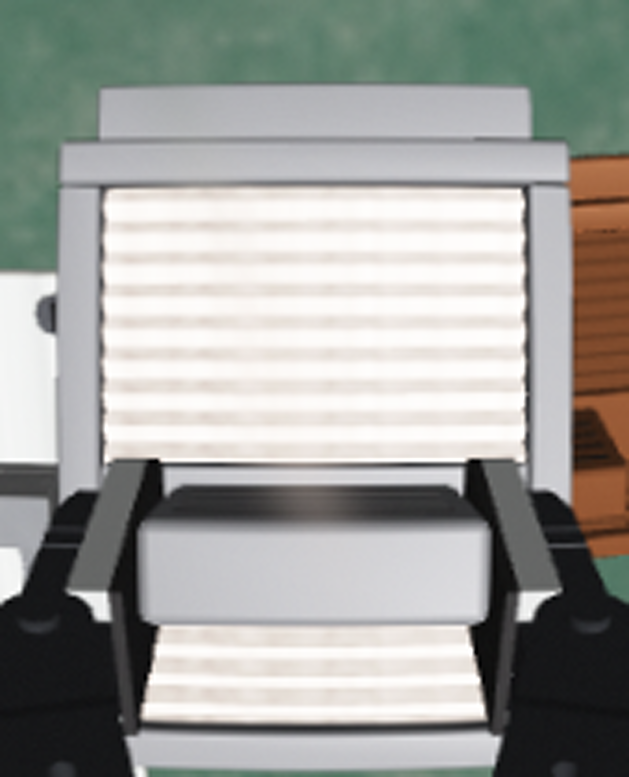

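```bash
python3 - <<'E'
from h import *
crop("pics/w6.png","pics/w6d.png",75,180,195,300,5)
crop("pics/w4.png","pics/w4d.png",0,205,140,345,5)
E
```

```text
(no output)
```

View pics/w6d.png

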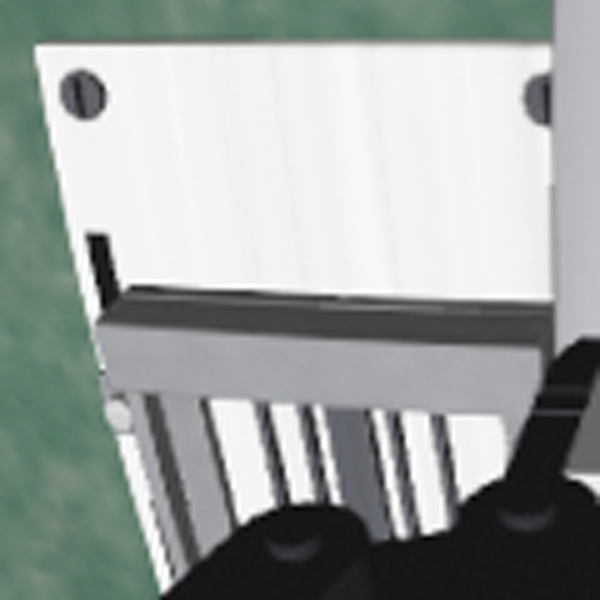

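View pics/w4d.png

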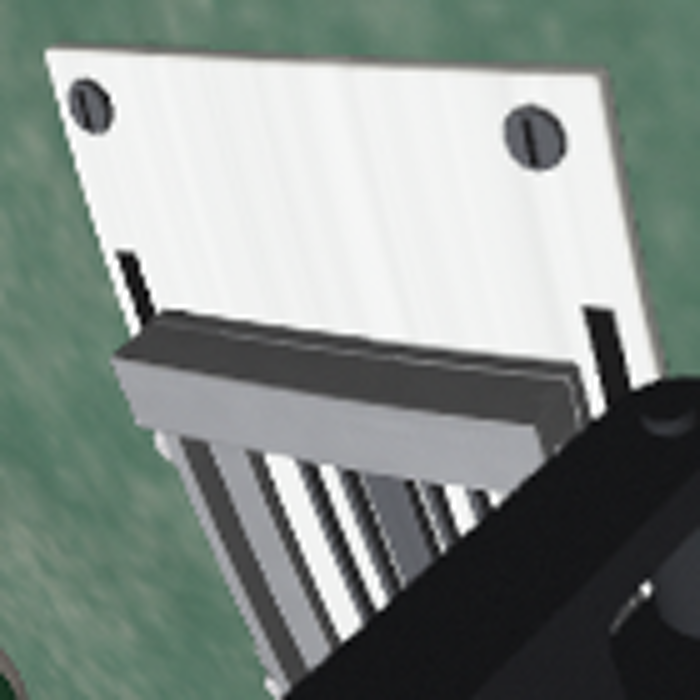

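```bash
python3 - <<'E'
from h import *
K=calibration("wrist")["mtx"];T4=np.load("w4.npy");T6=np.load("w6.npy")
a=lambda u,v,z:unw(K,T4,u/5-.4,205+v/5-.4,z).round(4)
b=lambda u,v,z:unw(K,T6,75+u/5-.4,180+v/5-.4,z).round(4)
print("w4 near",a(45,50,.006),a(607,70,.006)," lip rear",a(113,357,.025),a(533,425,.025)," front",a(137,425,.025),a(550,490,.025))
print("w6 near",b(35,45,.006),b(550,44,.006)," lip rear",b(97,322,.025),b(535,347,.025)," front",b(113,390,.025),b(500,415,.025),"foot",b(130,287,.006),b(550,302,.006))
E
```

```text
w4 near [ 0.4801 -0.2117  0.006 ] [ 0.4851 -0.0865  0.006 ]  lip rear [ 0.5329 -0.2     0.025 ] [ 0.5377 -0.1057  0.025 ]  front [ 0.5482 -0.2015  0.025 ] [ 0.551  -0.1068  0.025 ]
w6 near [ 0.4799 -0.2115  0.006 ] [ 0.4852 -0.1002  0.006 ]  lip rear [ 0.5327 -0.1994  0.025 ] [ 0.5377 -0.1059  0.025 ]  front [ 0.5486 -0.2003  0.025 ] [ 0.5525 -0.1153  0.025 ] foot [ 0.5343 -0.2016  0.006 ] [ 0.5381 -0.1072  0.006 ]
```

step_arm --targets '[[[10, -9, 0], -0.006], [[17, -16, 0], 0], [[19, -18, 0], 0], [[19, -18, 0], 0], [[19, -18, 0], 0], [[19, -18, 0], 0], [[16, -14, 0], 0], [[10, -8, 0], 0], [[0, 0, -10], 0], [[0, 0, -15], 0], [[0, 0, -10], 0], [[0, 0, 0], 0]]'

```text
clock: 8.8
tcp_pos: [0.6148, -0.1536, 0.0779]
tool_rot: [3.139, -0.007, 3.092]
contact_force: [-0.7, 0.1, -2.1]
grip_width: 0.0434
```

step_arm --targets '[[[0, 0, 0], 0], [[0, 0, 0], 0]]'

```text
clock: 8.97
tcp_pos: [0.6175, -0.155, 0.0825]
tool_rot: [3.141, -0.0, 3.092]
contact_force: [0.2, -0.1, -0.6]
grip_width: 0.0435
```

```bash
python3 - <<'E'
from h import *
s=read_state();print(s['clock'],s['tcp_pos'],s['tool_rot'],s['contact_force'],s['grip_width'])
np.save("w7.npy",calibration("wrist")["world_from_camera"])
cv2.imwrite("pics/w7.png",snapshot("wrist"));crop("pics/w7.png","pics/w7c.png",150,50,360,240,3.7)
E
```

```text
8.9667 [ 0.61745555 -0.1550006   0.0825203 ] [ 3.14147478e+00 -1.36974002e-04  3.09153588e+00] [ 0.21430371 -0.05441104 -0.59156958] 0.04354073867358169
```

View pics/w7c.png

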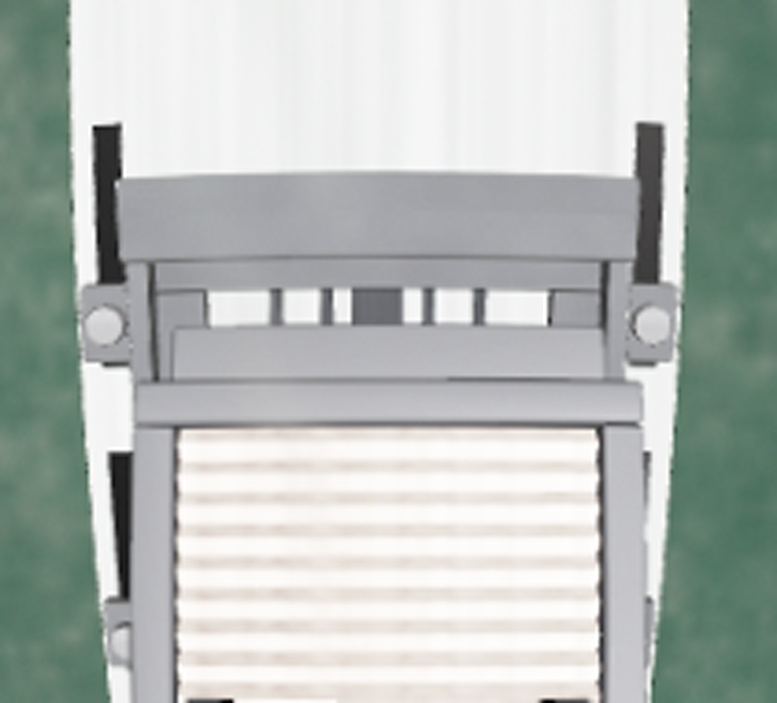

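```bash
python3 - <<'E'
from h import *
K=calibration("wrist")["mtx"];T=np.load("w7.npy")
a=lambda u,v,z:unw(K,T,150+u/3.7-.4,50+v/3.7-.4,z).round(4)
print("lip rear",a(117,180,.025),a(638,180,.025),"front",a(120,261,.025),a(636,259,.025))
zt=.0825-.0386+.0047
print("tongue top",zt,a(173,330,zt),a(604,326,zt),"body near",a(134,384,zt+.008),a(642,382,zt+.008))
E
```

```text
lip rear [ 0.5331 -0.2004  0.025 ] [ 0.5381 -0.1054  0.025 ] front [ 0.5482 -0.2011  0.025 ] [ 0.5528 -0.106   0.025 ]
tongue top 0.048600000000000004 [ 0.5589 -0.1874  0.0486] [ 0.5618 -0.1169  0.0486] body near [ 0.566  -0.1929  0.0566] [ 0.5698 -0.1123  0.0566]
```

step_arm --targets '[[[1, -1.7, -8], 0], [[0, 0, -10], 0], [[0, 0, -6], 0], [[0, 0, -3], 0], [[0, 0, 0], 0], [[0, 0, 0], 0]]'

```text
clock: 9.52
tcp_pos: [0.6182, -0.1572, 0.0546]
tool_rot: [3.141, -0.001, 3.091]
contact_force: [0.6, -0.2, -1.2]
grip_width: 0.0433
```

step_arm --targets '[[[0, 0, -1.5], 0], [[0, 0, 0], 0]]'

```text
clock: 9.68
tcp_pos: [0.619, -0.1575, 0.054]
tool_rot: [-3.141, 0.001, 3.091]
contact_force: [-0.3, 0.2, -1.6]
grip_width: 0.044
```

step_arm --targets '[[[0, 0, -1], 0], [[0, 0, -1], 0], [[0, 0, 0], 0], [[0, 0, 0], 0]]'

```text
clock: 10.02
tcp_pos: [0.6187, -0.1574, 0.0518]
tool_rot: [3.142, 0.0, 3.091]
contact_force: [-0.2, 1.5, -0.7]
grip_width: 0.044
```

step_arm --targets '[[[0, 0, -1], 0], [[0, 0, 0], 0], [[0, 0, 0], 0]]'

```text
clock: 10.27
tcp_pos: [0.6186, -0.1574, 0.0507]
tool_rot: [3.142, -0.0, 3.091]
contact_force: [0.0, -0.7, -0.6]
grip_width: 0.0438
```

step_arm --targets '[[[-3, 0.2, -0.5], 0], [[-3, 0.1, 0], 0], [[-3, 0.2, 0], 0], [[-3, 0.1, 0], 0], [[0, 0, 0], 0], [[0, 0, 0], 0]]'

```text
clock: 10.77
tcp_pos: [0.6065, -0.1568, 0.0504]
tool_rot: [3.142, 0.0, 3.091]
contact_force: [-0.2, -0.4, -1.1]
grip_width: 0.044
```

step_arm --targets '[[[-2, 0.1, 0], 0], [[0, 0, 0], 0], [[0, 0, 0], 0]]'

```text
clock: 11.02
tcp_pos: [0.6047, -0.1567, 0.0503]
tool_rot: [3.142, 0.0, 3.091]
contact_force: [-0.2, -0.3, -1.5]
grip_width: 0.0435
```

step_arm --targets '[[[-2, 0.1, 0], 0], [[0, 0, 0], 0], [[0, 0, 0], 0]]'

```text
clock: 11.27
tcp_pos: [0.6027, -0.1566, 0.0503]
tool_rot: [3.142, -0.0, 3.091]
contact_force: [0.0, -0.7, -0.9]
grip_width: 0.0437
```

```bash
python3 - <<'E'
from h import *
s=read_state();print(s['clock'],s['tcp_pos'],s['tool_rot'],s['contact_force'],s['grip_width'])
np.save("w8.npy",calibration("wrist")["world_from_camera"])
cv2.imwrite("pics/w8.png",snapshot("wrist"));crop("pics/w8.png","pics/w8c.png",150,90,360,300,3.7)
E
```

```text
11.2667 [ 0.60265622 -0.15658652  0.05030185] [ 3.14156565e+00 -3.97332309e-05  3.09075953e+00] [ 0.03288612 -0.70272025 -0.90588435] 0.043716051468943654
```

View pics/w8c.png

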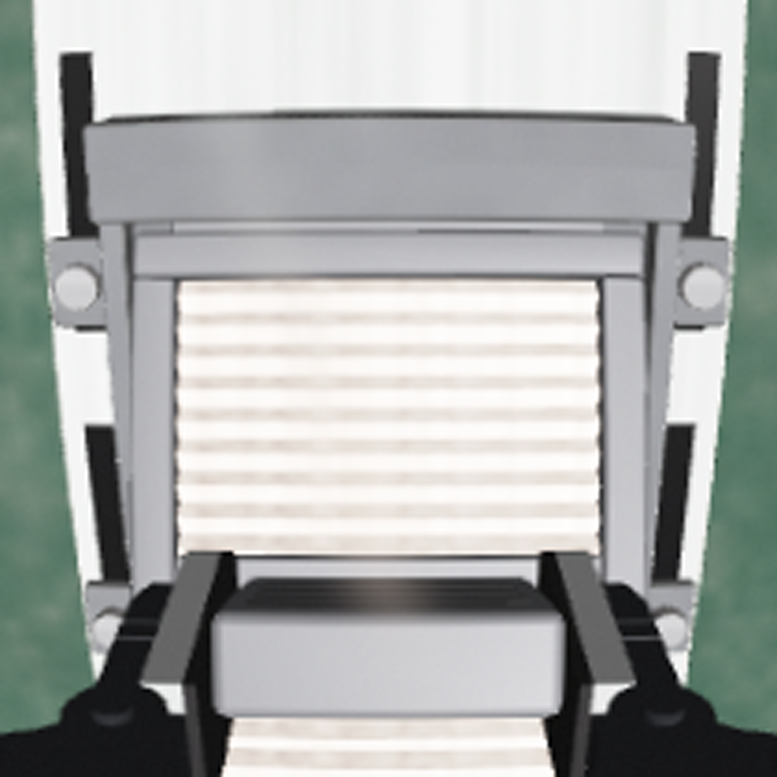

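Tongue is under the lip (lip front edge at crop row 220; body edge at row 237, tongue mostly hidden). Laterally centred. Feel for the stop.

step_arm --targets '[[[-1, 0, 0], 0], [[0, 0, 0], 0], [[0, 0, 0], 0]]'

```text
clock: 11.57
tcp_pos: [0.6017, -0.1566, 0.0503]
tool_rot: [-3.142, -0.0, 3.091]
contact_force: [0.5, -0.7, -1.3]
grip_width: 0.0432
```

step_arm --targets '[[[-1, 0.1, 0], 0], [[0, 0, 0], 0], [[0, 0, 0], 0]]'

```text
clock: 11.82
tcp_pos: [0.601, -0.1565, 0.0503]
tool_rot: [-3.142, 0.001, 3.091]
contact_force: [1.0, 0.5, -2.5]
grip_width: 0.0435
```

step_arm --targets '[[[-1, 0, 0], 0], [[0, 0, 0], 0], [[0, 0, 0], 0]]'

```text
clock: 12.07
tcp_pos: [0.6007, -0.1565, 0.0506]
tool_rot: [3.141, 0.002, 3.091]
contact_force: [2.0, 0.3, -2.5]
grip_width: 0.0437
```

step_arm --targets '[[[1, 0, -1], 0], [[1, -0.1, -1], 0], [[1, 0, -1], 0], [[0, 0, 0], 0]]'

```text
clock: 12.4
tcp_pos: [0.6021, -0.1567, 0.0474]
tool_rot: [-3.141, -0.002, 3.091]
contact_force: [-0.0, 0.3, 1.0]
grip_width: 0.0435
```

step_arm --targets '[[[1, 0, -1], 0], [[0.5, -0.1, -1], 0], [[0.5, 0, -1], 0], [[0, 0, 0], 0]]'

```text
clock: 12.73
tcp_pos: [0.6049, -0.1568, 0.0446]
tool_rot: [-3.141, 0.0, 3.091]
contact_force: [-1.3, -0.3, 2.3]
grip_width: 0.0434
```

step_arm --targets '[[[0.5, 0, -1], 0], [[0.5, -0.1, -1], 0], [[0.5, 0, -1], 0], [[0, 0, 0], 0]]'

```text
clock: 13.07
tcp_pos: [0.6071, -0.1569, 0.0418]
tool_rot: [-3.141, 0.002, 3.091]
contact_force: [1.2, -0.3, 5.2]
grip_width: 0.0439
```

```bash
python3 - <<'E'
from h import *
s=read_state();print(s['clock'],s['tcp_pos'],s['tool_rot'],s['contact_force'],s['wrist_torque'])
np.save("w9.npy",calibration("wrist")["world_from_camera"])
cv2.imwrite("pics/w9.png",snapshot("wrist"));crop("pics/w9.png","pics/w9c.png",150,90,360,300,3.7)
E
```

```text
13.0667 [ 0.60714924 -0.15691228  0.04179018] [-3.14141773e+00  1.96371864e-03  3.09089617e+00] [ 1.2339054  -0.34349103  5.15392405] [0.09754588 0.03199654 0.00243727]
```

View pics/w9c.png

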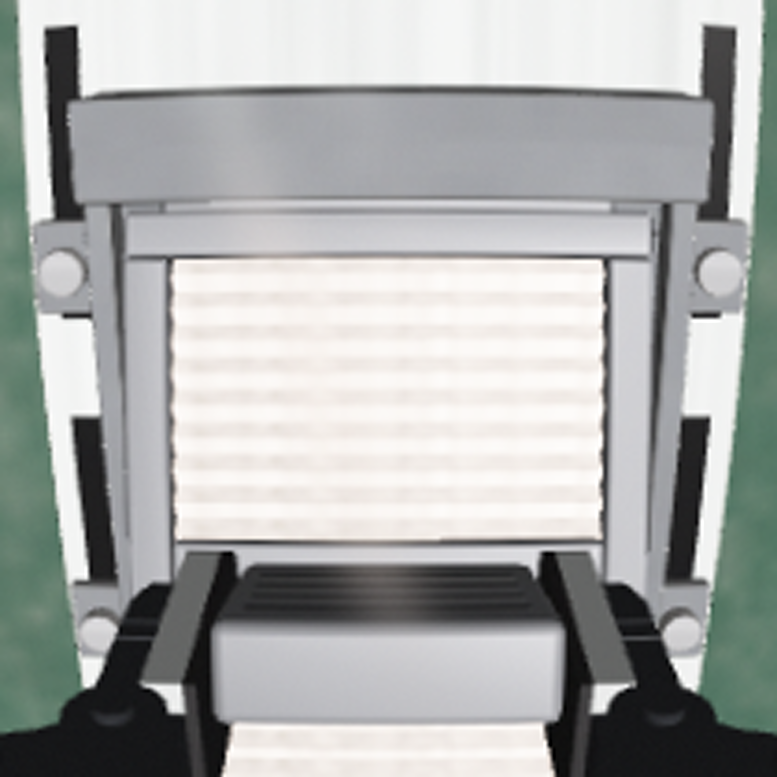

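```bash
python3 - <<'E'
from h import *
K=calibration("wrist")["mtx"];T=np.load("w9.npy")
z=[[653,212],[127,213],[562,621],[213,622],[554,722],[222,722]]
uv=[(150+u/3.7-.4,90+v/3.7-.4) for u,v in z]
x,r=fitc(K,T,CQ[2:],uv,[.6,-.156,.02,.2,-.05]);print(x.round(4),r.tolist())
R=Ro.from_euler('ZY',[x[4],-x[3]])
print("tip",R.apply([-.055,0,0])+x[:3],"far",R.apply([.055,0,0])+x[:3])
E
```

```text
[ 0.599  -0.1566  0.0206  0.2073 -0.053 ] [[-0.9, 0.1], [0.1, -0.5], [-0.1, 0.4], [0.6, 0.0], [0.7, 0.0], [-0.6, -0.1]]
tip [ 0.54525343 -0.15370909  0.0093235 ] far [ 0.65274619 -0.15941401  0.03196768]
```

step_arm --targets '[[[-1, 0, 0], 0], [[0, 0, 0], 0], [[0, 0, 0], 0]]'

```text
clock: 13.37
tcp_pos: [0.6063, -0.157, 0.042]
tool_rot: [-3.141, 0.003, 3.091]
contact_force: [2.6, 0.3, 3.6]
grip_width: 0.0436
```

step_arm --targets '[[[-1, 0.1, 0], 0], [[0, 0, 0], 0], [[0, 0, 0], 0]]'

```text
clock: 13.62
tcp_pos: [0.6057, -0.1569, 0.0421]
tool_rot: [-3.141, 0.003, 3.091]
contact_force: [5.3, -0.4, 4.0]
grip_width: 0.044
```

step_arm --targets '[[[-1, 0, 0], 0], [[0, 0, 0], 0], [[0, 0, 0], 0]]'

```text
clock: 13.87
tcp_pos: [0.6056, -0.157, 0.0424]
tool_rot: [-3.141, 0.005, 3.091]
contact_force: [5.8, -0.9, 3.3]
grip_width: 0.0436
```

step_arm --targets '[[[1, 0, -1], 0], [[1, 0, -1], 0], [[0.5, 0, -1], 0], [[0, 0, 0], 0], [[0, 0, 0], 0]]'

```text
clock: 14.28
tcp_pos: [0.6073, -0.1571, 0.0397]
tool_rot: [-3.141, 0.004, 3.091]
contact_force: [4.9, -0.4, 5.7]
grip_width: 0.0438
```

step_arm --targets '[[[0.5, 0, 0], 0], [[0.5, 0, 0], 0], [[0, 0, 0], 0]]'

```text
clock: 14.53
tcp_pos: [0.6075, -0.1571, 0.0394]
tool_rot: [-3.141, 0.002, 3.091]
contact_force: [3.7, 0.0, 6.3]
grip_width: 0.0437
```

step_arm --targets '[[[0, 0, 0], 0], [[0, 0, 0], 0], [[0, 0, 0], 0], [[0, 0, 0], 0]]' --fingers 65

```text
clock: 14.87
tcp_pos: [0.605, -0.1563, 0.0366]
tool_rot: [3.141, -0.004, 3.091]
contact_force: [-0.4, 0.1, 1.0]
grip_width: 0.0556
```

step_arm --targets '[[[0, 0, 10], 0], [[0, 0, 20], 0], [[0, 0, 25], 0], [[0, 0, 10], 0], [[0, 0, 0], 0], [[0, 0, 0], 0]]'

```text
clock: 15.37
tcp_pos: [0.6074, -0.157, 0.1042]
tool_rot: [-3.141, 0.002, 3.091]
contact_force: [-0.1, 0.2, -2.0]
grip_width: 0.0549
```

```bash
python3 - <<'E'
from h import *
s=read_state();print(s['clock'],s['tcp_pos'],s['tool_rot'],s['contact_force'],s['wrist_torque'])
np.save("w10.npy",calibration("wrist")["world_from_camera"])
cv2.imwrite("pics/w10.png",snapshot("wrist"));crop("pics/w10.png","pics/w10c.png",160,80,350,300,3.5)
cv2.imwrite("pics/s10.png",snapshot("scene"));crop("pics/s10.png","pics/s10c.png",230,130,350,240,5)
E
```

```text
15.3667 [ 0.60736544 -0.15696201  0.10421483] [-3.14088747e+00  1.91920442e-03  3.09080747e+00] [-0.10049938  0.24651189 -2.00012852] [0.01809191 0.01515208 0.01383398]
```

View pics/w10.png

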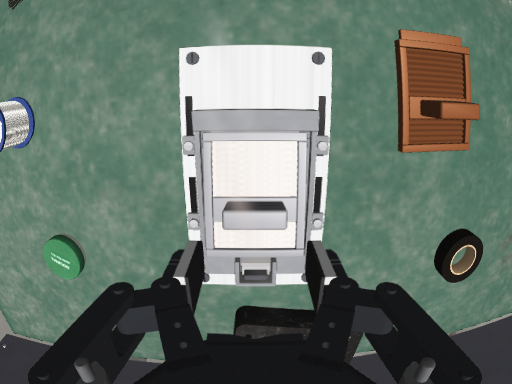

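View pics/s10c.png

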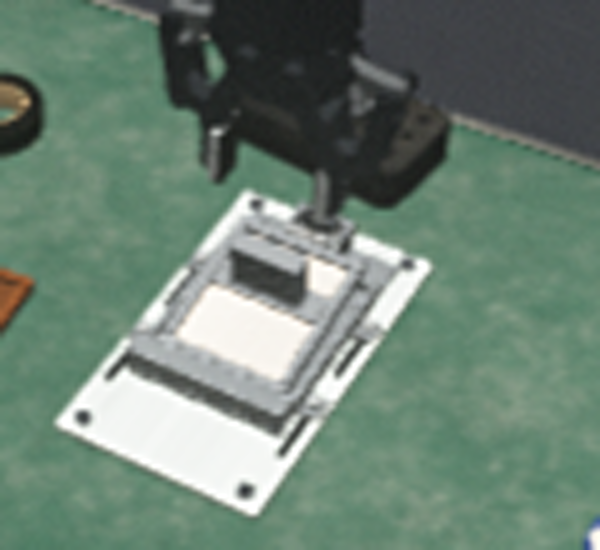

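View pics/w10c.png

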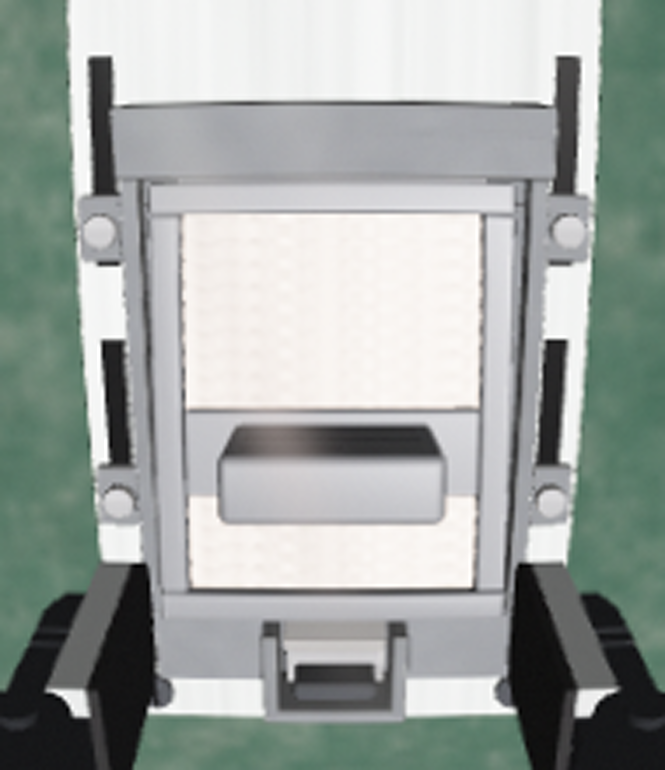

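```bash
python3 - <<'E'
from h import *
K=calibration("wrist")["mtx"];T=np.load("w10.npy")
z=[[516,184],[147,185],[446,458],[218,459],[444,522],[219,522],[503,615],[162,615]]
uv=[(160+u/3.5-.4,80+v/3.5-.4) for u,v in z]
x,r=fitc(K,T,CQ[2:]+[[55,40,10],[55,-40,10]],uv,[.6,-.156,.02,.1,-.05]);print(x.round(4),r.tolist())
R=Ro.from_euler('ZY',[x[4],-x[3]])
print("tip",R.apply([-.055,0,0])+x[:3],"far",R.apply([.055,0,0])+x[:3], "press", R.apply([.036,0,.01])+x[:3])
E
```

```text
[ 0.5984 -0.1567  0.0179  0.1492 -0.0493] [[-0.7, -0.2], [0.6, -0.3], [0.1, -0.7], [-0.2, -0.8], [0.2, 1.0], [0.1, 1.1], [-0.5, -0.1], [0.3, 0.1]]
tip [ 0.54405175 -0.1539714   0.00975651] far [ 0.65269723 -0.15933478  0.02610868] press [ 0.63244644 -0.15833508  0.0331731 ]
```

step_arm --targets '[[[13, -0.7, 0], 0], [[13.5, -0.8, 0], 0], [[0, 0, 0], 0], [[0, 0, 0], 0], [[0, 0, 0], 0], [[0, 0, 0], 0], [[0, 0, 0], 0], [[0, 0, 0], 0]]' --fingers 0

```text
clock: 16.13
tcp_pos: [0.6328, -0.1582, 0.1034]
tool_rot: [3.142, -0.0, 3.091]
contact_force: [-0.4, -1.1, 0.1]
grip_width: 0.0005
```

step_arm --targets '[[[0, 0, -20], 0], [[0, 0, -20], 0], [[0, 0, -15], 0], [[0, 0, -7], 0], [[0, 0, 0], 0], [[0, 0, 0], 0]]'

```text
clock: 16.63
tcp_pos: [0.633, -0.1582, 0.0414]
tool_rot: [3.141, -0.0, 3.091]
contact_force: [0.9, 0.0, 0.1]
grip_width: 0.0002
```

step_arm --targets '[[[1, 0, -2], 0], [[0, 0, -2], 0], [[0, 0, -2], 0], [[0, 0, 0], 0]]'

```text
clock: 16.97
tcp_pos: [0.6356, -0.1586, 0.0366]
tool_rot: [-3.141, 0.003, 3.091]
contact_force: [0.6, -0.6, 1.8]
grip_width: 0.0
```

step_arm --targets '[[[0, 0, -1], 0], [[0, 0, -1], 0], [[0, 0, 0], 0]]'

```text
clock: 17.22
tcp_pos: [0.6356, -0.1586, 0.0345]
tool_rot: [-3.141, 0.003, 3.091]
contact_force: [2.4, -0.1, 4.2]
grip_width: -0.0002
```

step_arm --targets '[[[0, 0, -1], 0], [[0, 0, -1], 0], [[0, 0, 0], 0]]'

```text
clock: 17.47
tcp_pos: [0.633, -0.1579, 0.0302]
tool_rot: [3.141, -0.003, 3.091]
contact_force: [-0.6, 1.5, 0.3]
grip_width: 0.0
```

step_arm --targets '[[[0, 0, -1], 0], [[0, 0, -1], 0], [[0, 0, 0], 0]]'

```text
clock: 17.72
tcp_pos: [0.6332, -0.1579, 0.028]
tool_rot: [3.141, -0.003, 3.091]
contact_force: [-0.2, -0.1, -0.5]
grip_width: -0.0001
```

step_arm --targets '[[[0, 0, -1], 0], [[0, 0, -1], 0], [[0, 0, 0], 0]]'

```text
clock: 17.97
tcp_pos: [0.6335, -0.158, 0.0266]
tool_rot: [3.141, -0.002, 3.091]
contact_force: [0.4, 0.1, 0.0]
grip_width: -0.0001
```

step_arm --targets '[[[0, 0, -1], 0], [[0, 0, -1], 0], [[0, 0, 0], 0]]'

```text
clock: 18.22
tcp_pos: [0.6341, -0.1582, 0.0251]
tool_rot: [3.142, -0.0, 3.091]
contact_force: [0.5, 0.1, 0.5]
grip_width: -0.0001
```

```bash
python3 - <<'E'
from h import *
s=read_state();print(s['clock'],s['tcp_pos'],s['contact_force'])
np.save("w11.npy",calibration("wrist")["world_from_camera"])
cv2.imwrite("pics/w11.png",snapshot("wrist"))
E
```

```text
18.2167 [ 0.63410476 -0.1581531   0.02510446] [0.47452715 0.11724257 0.46744339]
```

View pics/w11.png

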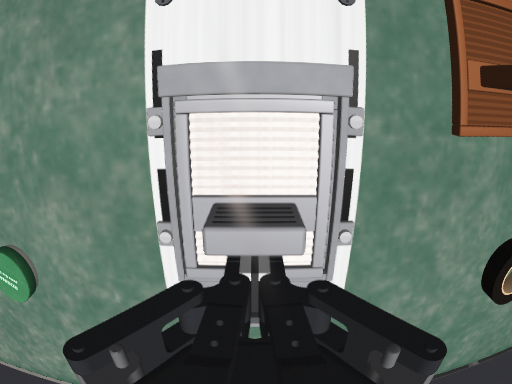

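step_arm --targets '[[[0, 0, -1], 0], [[0, 0, -1], 0], [[0, 0, 0], 0]]'

```text
clock: 18.52
tcp_pos: [0.6341, -0.1582, 0.0229]
tool_rot: [3.142, -0.0, 3.091]
contact_force: [-0.4, 0.4, 0.3]
grip_width: 0.0002
```

step_arm --targets '[[[0, 0, -1], 0], [[0, 0, -1], 0], [[0, 0, 0], 0]]'

```text
clock: 18.77
tcp_pos: [0.6343, -0.1583, 0.0213]
tool_rot: [-3.142, 0.0, 3.091]
contact_force: [-0.2, -1.5, -0.6]
grip_width: -0.0003
```

step_arm --targets '[[[0, 0, -1], 0], [[0, 0, 0], 0], [[0, 0, 0], 0]]'

```text
clock: 19.02
tcp_pos: [0.6344, -0.1583, 0.0211]
tool_rot: [-3.141, 0.001, 3.091]
contact_force: [-1.7, 0.3, 5.7]
grip_width: 0.0002
```

step_arm --targets '[[[0, 0, -0.8], 0], [[0, 0, 0], 0], [[0, 0, 0], 0]]'

```text
clock: 19.27
tcp_pos: [0.6344, -0.1583, 0.0211]
tool_rot: [-3.141, 0.001, 3.091]
contact_force: [-3.0, 1.4, 7.6]
grip_width: -0.0
```

step_arm --targets '[[[0, 0, 10], 0], [[0, 0, 25], 0], [[0, 0, 30], 0], [[-10, 0, 30], 0], [[-20, 0, 10], 0], [[0, 0, 0], 0], [[0, 0, 0], 0]]'

```text
clock: 19.85
tcp_pos: [0.6048, -0.1585, 0.1256]
tool_rot: [-3.141, 0.003, 3.09]
contact_force: [-0.2, 0.2, -0.8]
grip_width: -0.0002
```

```bash
python3 - <<'E'
from h import *
s=read_state();print(s['clock'],s['tcp_pos'],s['contact_force'])
np.save("w12.npy",calibration("wrist")["world_from_camera"])
cv2.imwrite("pics/w12.png",snapshot("wrist"));crop("pics/w12.png","pics/w12c.png",160,80,350,300,3.5)
E
```

```text
19.85 [ 0.60477391 -0.15850768  0.12564516] [-0.22770608  0.16173936 -0.81923327]
```

View pics/w12c.png

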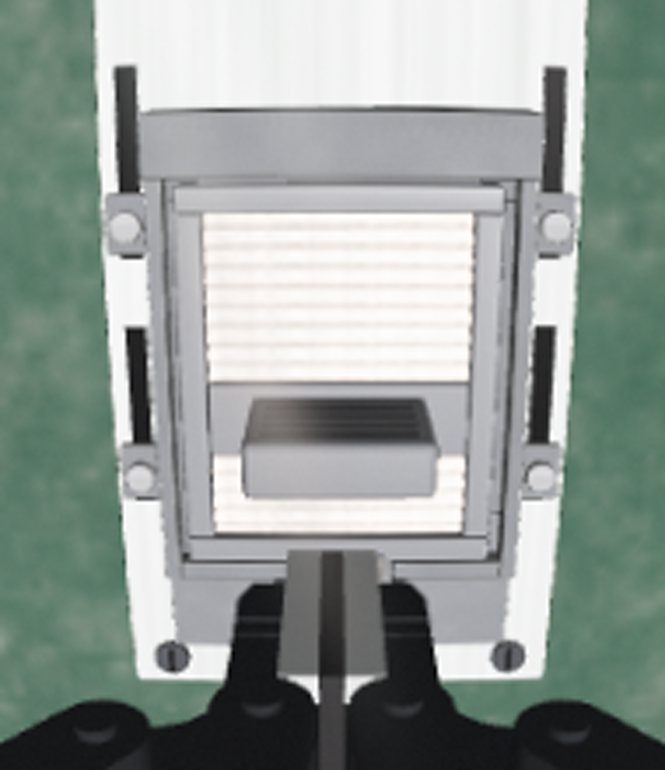

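step_arm --targets '[[[-10, 0, 10], 0], [[0, 0, 0], 0], [[0, 0, 0], 0], [[0, 0, 0], 0], [[0, 0, 0], 0], [[0, 0, 0], 0], [[0, 0, 0], 0]]' --fingers 80

```text
clock: 20.48
tcp_pos: [0.5943, -0.1581, 0.1338]
tool_rot: [3.141, -0.001, 3.091]
contact_force: [-0.6, -0.0, 0.9]
grip_width: 0.0683
```

```bash
python3 - <<'E'
from h import *
s=read_state();print(s['clock'],s['tcp_pos'],s['contact_force'])
np.save("w13.npy",calibration("wrist")["world_from_camera"])
cv2.imwrite("pics/w13.png",snapshot("wrist"));crop("pics/w13.png","pics/w13c.png",170,90,340,300,3.7)
E
```

```text
20.4833 [ 0.59425289 -0.15809965  0.13382519] [-0.5906981  -0.03133484  0.93022073]
```

View pics/w13c.png

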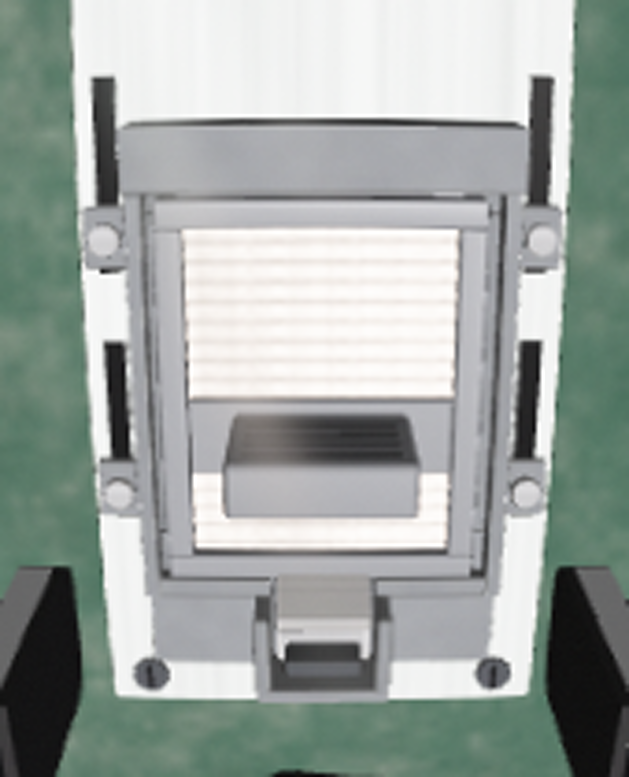

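The catch is at rest, nose over the cassette's far edge (crop col 275-375, row 578). A pose fit to confirm it lies flat:

```bash
python3 - <<'E'
from h import *
K=calibration("wrist")["mtx"];T=np.load("w13.npy")
z=[[490,201],[154,202],[420,463],[224,465],[417,516],[226,517],[471,575],[160,576]]
uv=[(170+u/3.7-.4,90+v/3.7-.4) for u,v in z]
x,r=fitc(K,T,CQ[2:]+[[55,40,10],[55,-40,10]],uv,[.6,-.156,.02,.1,-.05]);print(x.round(4),r.tolist())
cv2.imwrite("pics/s13.png",snapshot("scene"));cv2.imwrite("pics/t13.png",snapshot("top"))
crop("pics/s13.png","pics/s13c.png",140,130,390,270,3.2)
E
```

```text
[ 0.5986 -0.1567  0.0091  0.0075 -0.0567] [[-0.2, 0.2], [-0.1, -0.7], [0.1, -0.2], [-0.7, -1.0], [0.3, 1.0], [-0.8, 0.5], [-0.7, 0.4], [2.4, -0.2]]
```

View pics/s13c.png

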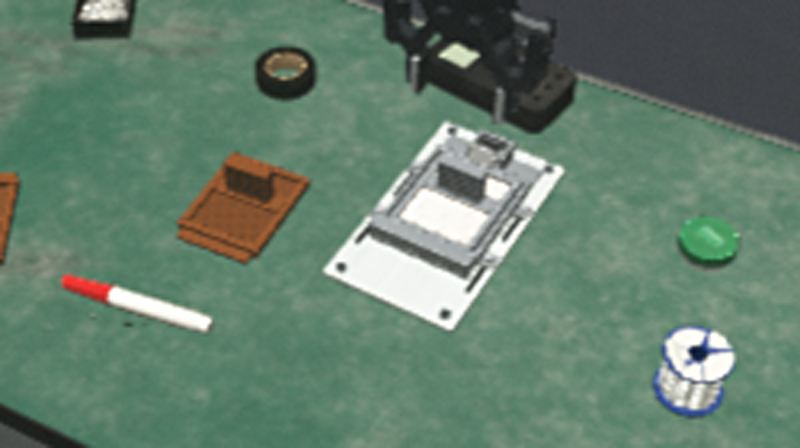

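Tilt is 0.0075 rad and the height matches. The catch is closed, the gripper is clear and the bystanders are untouched, so I'm handing in.

```bash
python3 -c "
from workcell import *
print(close_job())"
```

```text
the job is handed in; nothing more can be done
None
```

The cassette is in the cradle, lying flat with the catch snapped over its far edge. I handed the job in at about 20.6 s; the hand-in gives no verdict.

- **How I did it:** I gripped the rib across its 44 mm length. The arm can't tilt the tool, so I pressed the cassette's far edge on the rib of the middle brown cassette, which turned it to 0.35 rad in the pads. I then slid the tongue under the lip until I felt the stop (about 6 N) and swung the far edge down to 0.15 rad, where it rested on the catch. There I let go. With the fingers shut, I pressed the far end until the catch snapped; the highest press reading I saw was about 8 N.
- **Last checks:**
  - **Pose:** the wrist-camera fit gave a tilt of 0.0075 rad, within the 0.03 limit. Yaw was about -0.057 rad, against about -0.05 for the base.
  - **Height:** the pressed top was solid at 21.1 mm, where 21 mm was expected. The camera fit put the underside at 9.1 mm instead of 11 mm. That is just below the 9.5 mm limit but within the roughly 2 mm camera calibration error, and I trusted the touch.
  - **Catch:** the picture shows the nose over the edge.
  - **Clear of the scene:** the gripper was open about 11 cm above, and the tape, spool, tin and pen looked unmoved in the final pictures, though I didn't measure them.
- **Not checked directly:** the interlock reading. I infer it is pressed from the flat, solid seating.

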